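# Load the spool winder and hold its dead-man button half-way

## Task

Get the ribbon winder ready and run it slowly: of the three empty spools, take the one whose hole fits the winder's upright pin closely, slide it on until it lies flat on the round platter, and let go of it. Only then press the winder's spring-loaded button half-way down (until the thin metal ring round it is level with the collar), never all the way to the bottom, and finish while still holding it there: the program ends with the fingers keeping the button half-pressed. Leave the other two spools and everything else where they stand.

Things in the scene. Friction and masses are not known exactly. Their poses are not given: they have to be found in the camera images.
- winder: Bench winder, a low grey box 110 (x) x 235 (y) mm, its top 40 mm above the counter, fixed. Origin: centre of its underside. On its top at y = +60 mm: an aluminium platter 76 mm across, its top at 50 mm; from the middle of that rises a steel pin 15 mm in diameter, 45 mm high (tip at 95 mm), the last 7 mm tapered to 6 mm. On its top at y = -70 mm: a steel collar 55 mm across, its top at 52 mm, with the button standing out of it.
- spindle_seat (a point): Centre of the platter's top face, where the pin rises (its z axis is the pin's axis); a seated spool's origin lies here.
- button_top (a point): Centre of the top face of the winder's black round button, 34 mm across; moves with it. Not pressed, it stands 24 mm above the collar (76 mm above the counter).
- winder_button (a joint): Travel of the button in m: 0 = up, grows as it is pressed straight down, 0.016 = bottom, 0.008 = half-way, where the thin metal ring round the button meets the collar's top. Spring: about 2 N to start, 6 N at half-way, 10 N at the bottom; it springs back up when let go.
- spool_a: Empty spool whose through hole is 19 mm in diameter: the one that fits the 15 mm pin. Same build and material as the other spools (origin: centre of the underside, z = its axis): 52 mm across the flanges, 32 mm tall, flanges 5 mm thick, core 40 mm across, 50 g (varies). 
- spool_b: Empty spool with an 11 mm hole, too narrow for the pin. Same build and material as the other spools (origin: centre of the underside, z = its axis): 52 mm across the flanges, 32 mm tall, flanges 5 mm thick, core 40 mm across, 50 g (varies). 
- spool_c: Empty spool with a 30 mm hole, far too loose on the pin. Same build and material as the other spools (origin: centre of the underside, z = its axis): 52 mm across the flanges, 32 mm tall, flanges 5 mm thick, core 40 mm across, 50 g (varies). 
- stamp: Wooden hand stamp with a turned grip, 25x34x59 mm; bystander. Origin: centre of its underside.
- disc_jar: Jar of dark chocolate discs with a white lid, 63 mm across, 87 mm tall; bystander. Origin: centre of its underside.
- card_block: Block of small cards on a holder, 34x58x38 mm; bystander. Origin: centre of its underside.
- ribbon_roll: Roll of ribbon lying flat, 92x116x25 mm; bystander. Origin: centre of its underside.
Not all that is in view belongs to the job. Leave any blue look-alike of the spool_a alone.

How it is judged (in metres and radians):
On the way:
1. the fitting spool is on the pin, flat on the platter, and let go (horizontal distance between spool_a and spindle_seat below 0.004 m and z of spool_a in the frame of spindle_seat below 0.003 m and angle between spool_a's own z axis and vertical below 0.08 rad and contact force between the fingers and spool_a below 0.1 N and linear speed of spool_a below 0.02 m/s), for 0.2 s.
At the end, for the whole second after the job is handed in: The spool with the 19 mm hole lies on the platter (origin within 3 mm of its top, within 4 mm of the pin's axis, tilt under 0.08 rad), at rest and untouched by the robot, while the fingers keep the button pressed 5.5 to 10.5 mm (half-way is 8) with at least 3 N (horizontal distance between spool_a and spindle_seat below 0.004 m and z of spool_a in the frame of spindle_seat below 0.003 m and angle between spool_a's own z axis and vertical below 0.08 rad and linear speed of spool_a below 0.02 m/s and contact force between the arm and spool_a below 0.1 N and value of joint winder_button between 0.0055 and 0.0105 m and contact force between the fingers and winder above 3 N); the arm keeps its last pose, push and grip.
It fails at once if the button is pushed to the bottom (over 14.5 mm) (value of joint winder_button above 0.0145 m).
It fails at once if the button is pressed over 4 mm before the spool is on the pin and down (value of joint winder_button above 0.004 m and not (horizontal distance between spool_a and spindle_seat below 0.006 m and z of spool_a in the frame of spindle_seat below 0.006 m)).
It fails at once if another spool or a bystander is displaced by over 3 cm (distance of any of spool_b, spool_c, stamp, disc_jar, card_block, ribbon_roll from where it was at the start of the episode above 0.03 m).
It also fails if it takes over 45 s, if anything falls off the work surface, if the arm or the gripper's body presses on something with over 40 N, if the wrist force passes 120 N, or if a joint passes its speed limit or range.

## Robot

A 6-joint arm with a two-finger parallel gripper is mounted at the origin on a cart in front of the work surface, level with it; the furniture and walls round the work are solid. World frame = base frame: x ahead of the robot, y to its left, z up, the work surface at z = 0. Lengths are in m, angles in degrees, forces in N, time in s.
With the tool pointing down it reaches from about 0.25 to 0.725 m from the base axis. Payload 9.7 kg.
Tool frame: the origin (TCP) lies on the centre line of the jaws, within the pads' length; the fingertips stand 17 mm ahead of it and the grasp point (between the pads) lies 2 mm behind it (bot.tip_extent is the distance from the TCP to the fingertips, in m); z points along the fingers, y is the line along which they close (so a half turn about z gives the same grasp; the last joint's range is limited). The gripper opens to 85 mm and grips with 20 to 120 N. Pads are 22 mm wide; open, the fingers measure 114 mm over their backs; the gripper's body (76 mm by 85 mm) begins 54 mm behind the grasp point. The pads swing forward as they close: fully open they stand 13 mm farther back than shut.
Start: joints at [69.786, 4.979, 10.078, 95.1, 0, 90], TCP at [0.19, 0.516, 0.248] pointing down, gripper open.
Joint ranges: [-179.16, 179.16], [-48.56, 103.87], [-65.8, 70.77], [-126.05, 130.52], [-82.76, 87.17], [-180, 180]. Speed limits (degrees/s): [127.2, 127.2, 147.25, 180, 180, 180].

## Interface

Orientations are given as [roll, pitch, yaw] about the fixed x, y, z axes, in that order (R = Rz(yaw) Ry(pitch) Rx(roll)).
In Python, from workcell import bot gives the robot as it stands.
- The arm moves only by the tool carry_out, never from a script. Its argument "moves" is text: rows parted by semicolons, each of 7 numbers parted by spaces: the shift along the tool's x, y, z in mm, then the turn, a rotation vector about the tool's x, y, z in degrees, then the finger opening in mm, from 0 to 85.4. A call has 1 to 20 rows; each row is the pose to reach, as a shift and turn from the pose commanded when the call began, along the tool's axes at that moment; what a row does not reach only later rows make up. A row lasts 1/10 s, in which the tool goes at most 50 mm and 8.59 degrees, less where a joint would pass 70% of its speed; a pose out of reach is approached as far as the arm can. A call with a gripper value outside its range is refused whole. The fingers move at their own pace and stop on an object; "force" is the grip in N (left out, the last holds). Time passes only in rows, so rows that repeat a pose let the fingers close. It gives the time, the measured TCP pose, the force, the opening and the grip force at its end, in the units of the state.
- bot.get_obs(): the state, without advancing time (a new reading comes with each control period).
- bot.camera(name): name is "scene" or "top" or "wrist"; returns a dict with "img" (384x512x3 uint8, red, green, blue), "mtx" (3x3 intrinsics, pixels), "k1" (the pictures are not rectified: a ray, as slopes to the right and down, at radius r is drawn at 1 + k1 r^2 times it, then the intrinsics apply), "position" and "orientation" of the camera in the world; the wrist camera has in their place "mount" (4x4, takes a point from camera to tool coordinates, whose origin is the TCP and whose axes are the flange's). Camera axes: x right, y up, looking along -z (the intrinsics and any distortion apply to the point x, -y, -z); pixel columns grow to the right and rows downward; lengths in m; the calibration is good to about 2 mm. A picture is of the moment at which its call begins: read the wrist's pose just before it. There is no depth.
- bot.job_done(): hands the job in; it is judged then, once.
The state is a dict: "time": time; "q": joint angles; "qd": joint speeds; "joint_efforts": joint torques, N m; "ee_pos": TCP position; "tcp_rot": TCP orientation; "wrist_force": force on the tool from outside, world axes, zero at the start; "torque": the same for the moment, N m; "opening": finger opening in m; "grasp_force": force on a finger pad.
Only numpy, scipy, OpenCV 4.12 (cv2) and the standard library are available. Lean on these libraries where they do the work, as an engineer would, in place of code of your own. Each camera call takes 0.05 s, during which the arm holds its last target. There are 200 camera calls.

## Working session

There is one attempt and no reset: what is moved stays moved. The work goes in short steps, Python scripts to look and compute and a tool call to move; the robot and the scene stay as the last step left them, time stands still between calls to the robot, and variables do not carry over. Pictures are saved under pics/ and viewed, at most 11 in all, crops included, and the job is handed in when it is done.

Besides the shell and the picture viewer there is one more tool, called after "Request:" as a command line: name --argument value ..., lists and objects as JSON in quotes. carry_out: Moves the arm, as the interface text tells. Its arguments: {"type":"object","properties":{"moves":{"type":"string"},"force":{"type":"number"}},"required":["moves"]}

```bash
mkdir -p pics; ls
cat > h.py <<'E'
import numpy as np, cv2
from scipy.spatial.transform import Rotation as R
from workcell import bot
def save(name,fn):
    o=bot.get_obs(); c=bot.camera(name); cv2.imwrite(fn,c['img'][:,:,::-1]); 
    d={k:np.array(v) for k,v in c.items()}; d['ee']=np.array(o['ee_pos']); d['rot']=np.array(o['tcp_rot'])
    np.savez(fn.replace('.png','.npz'),**d); return d
def rot(v):
    v=np.array(v,float)
    return v if v.shape==(3,3) else (R.from_quat(v).as_matrix() if v.size==4 else R.from_euler('xyz',v,degrees=True).as_matrix())
def ray(d,u,v):
    K=d['mtx']; dist=np.array([float(d['k1']),0,0,0])
    p=cv2.undistortPoints(np.array([[[u,v]]],float),K,dist)[0,0]
    r=np.array([p[0],-p[1],-1])
    if 'mount' in d:
        T=np.eye(4);T[:3,:3]=rot(d['rot']);T[:3,3]=d['ee'];T=T@d['mount']; o,r=T[:3,3],T[:3,:3]@r
    else: o,r=d['position'],rot(d['orientation'])@r
    return o,r/np.linalg.norm(r)
def atz(d,u,v,z):
    o,r=ray(d,u,v); return o+r*(z-o[2])/r[2]
def tri(*a):
    A=0;b=0
    for o,r in a:
        P=np.eye(3)-np.outer(r,r);A=A+P;b=b+P@o
    x=np.linalg.solve(A,b); return x,[np.linalg.norm((np.eye(3)-np.outer(r,r))@(x-o))*1000 for o,r in a]
def proj(d,X):
    K=d['mtx'];
    if 'mount' in d:
        T=np.eye(4);T[:3,:3]=rot(d['rot']);T[:3,3]=d['ee'];T=T@d['mount']; o,M=T[:3,3],T[:3,:3]
    else: o,M=d['position'],rot(d['orientation'])
    p=M.T@(np.array(X)-o); x=np.array([p[0],-p[1]])/-p[2]; x=x*(1+float(d['k1'])*(x@x)); return (K@[x[0],x[1],1])[:2]
def load(fn): return dict(np.load(fn))
E
python3 - <<'E'
from h import *
print(bot.get_obs(), bot.tip_extent)
a=save('top','pics/top0.png');b=save('scene','pics/scene0.png')
for d in (a,b): print(d['position'],d['orientation'],d['mtx'],d['k1'])
im=np.hstack([cv2.imread('pics/top0.png'),cv2.imread('pics/scene0.png')])
E
```

```text
pics
{'time': 0.0, 'q': array([ 6.97855067e+01,  5.01172524e+00,  1.00340171e+01,  9.50989895e+01,
       -8.03605825e-04,  9.00012801e+01]), 'qd': array([ 0.0717651 , -0.01344173,  0.03603019,  0.06662284,  0.03452289,
        0.06102172]), 'joint_efforts': array([-1.12176353e-03, -5.20385814e+01,  4.64807117e+01,  1.60296040e-02,
       -5.94887092e-05,  6.85888125e-06]), 'ee_pos': array([0.18997751, 0.51593011, 0.24757314]), 'tcp_rot': array([-1.79923302e+02,  8.05318636e-04,  1.59784228e+02]), 'wrist_force': array([-0.26973479, -0.71759603,  1.01991444]), 'torque': array([ 0.000446  , -0.00776936, -0.02869492]), 'grasp_force': 0.0, 'opening': 0.0854882124898713} 0.017
[0.4126199  0.21537948 1.19337988] [  7.49320602  -0.33197382 -91.44927475] [[389.50055372   0.         257.36484782]
 [  0.         389.50055372 191.55581057]
 [  0.           0.           1.        ]] -0.10186029209440475
[ 0.100932   -0.27002198  0.69881327] [ 48.18257562   1.04654031 -44.27103304] [[384.61357518   0.         254.51992365]
 [  0.         384.61357518 190.78557126]
 [  0.           0.           1.        ]] -0.06665795164851157
```

View pics/top0.png

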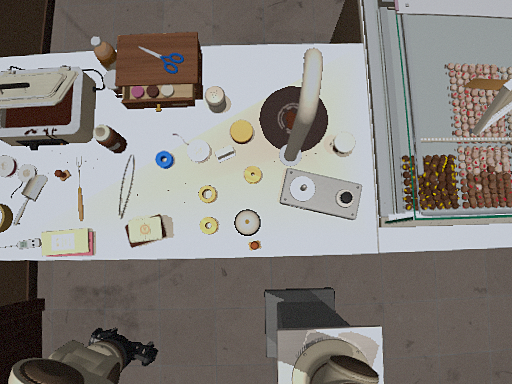

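View pics/scene0.png

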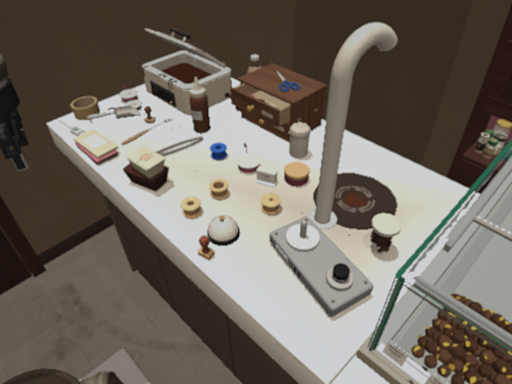

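Three yellow spools stand at top-view pixels (207,193), (209,225) and (253,174), with a blue look-alike at (164,159). The winder has its pin at about (302,187) and its button at (346,198), and a tap stands close to it. Next I enlarge the spools.

Run:
```python
from h import *
t=cv2.imread('pics/top0.png');s=cv2.imread('pics/scene0.png')
a=cv2.resize(t[160:240,190:280],None,fx=4.4,fy=4.4,interpolation=cv2.INTER_CUBIC)
b=cv2.resize(s[170:225,175:290],None,fx=6,fy=6,interpolation=cv2.INTER_CUBIC)[:, :690]
c=cv2.resize(t[130:225,275:370],None,fx=4,fy=4,interpolation=cv2.INTER_CUBIC)
W=np.zeros((600,800,3),np.uint8)
a=a[:260+92,:396];W[:a.shape[0],:a.shape[1]]=a
W[:c.shape[0] if c.shape[0]<352 else 352,400:780]=c[:352]
b=cv2.resize(s[175:216,175:290],None,fx=6,fy=6,interpolation=cv2.INTER_CUBIC);W[354:600,:690]=b
cv2.imwrite('pics/crop1.png',W)
T=load('pics/top0.npz');S=load('pics/scene0.npz')
for n,p,q in [('p1',(207,193),(219,186)),('p2',(209,225),(191,205)),('p3',(253,174),(271,202)),('pintip',(302.5,186),(303,224)),('button',(346,198),(341,270))]:
    print(n,tri(ray(T,*p),ray(S,*q)),np.linalg.norm(tri(ray(T,*p),ray(S,*q))[0][:2]))
```

```text
p1 (array([0.56448029, 0.35757983, 0.02642009]), [np.float64(0.9012769456587219), np.float64(0.9012769456586968)]) 0.6682075573094415
p2 (array([0.46750407, 0.35270961, 0.02585825]), [np.float64(1.2248158463962386), np.float64(1.2248158463961958)]) 0.5856313894639967
p3 (array([0.61941568, 0.21747565, 0.02402209]), [np.float64(1.3255749907042305), np.float64(1.3255749907040164)]) 0.6564841563932743
pintip (array([0.57052305, 0.07540554, 0.08552995]), [np.float64(0.7311951829313009), np.float64(0.7311951829311886)]) 0.5754846169234108
button (array([ 0.53475619, -0.05257446,  0.07535785]), [np.float64(0.715545807236484), np.float64(0.7155458072365305)]) 0.5373344029876955
```

View pics/crop1.png

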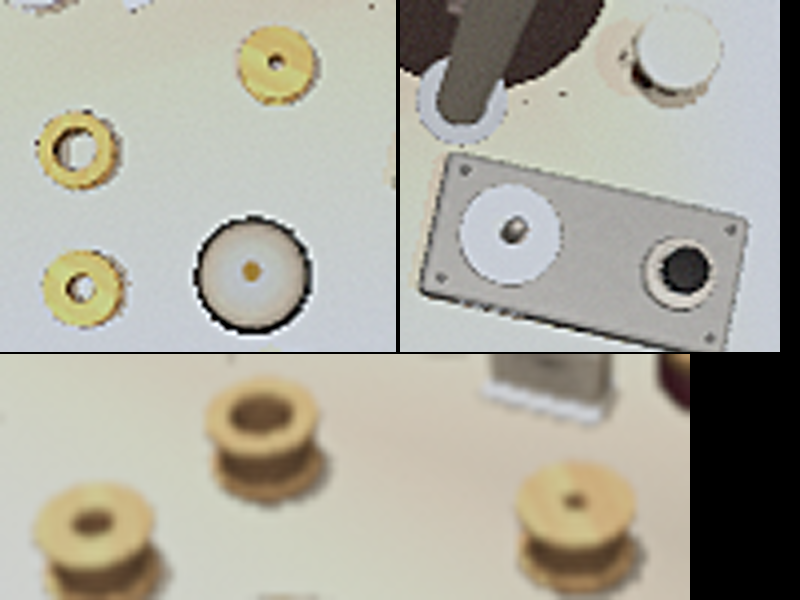

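By hole size, (209,225) is the 19 mm one: its hole is about 30 px against an 80 px flange in the crop. (207,193) is the 30 mm one and (253,174) the 11 mm one. The target is therefore spool_a at about (0.4675, 0.353), and the crop confirms it. I'll move above it for a close look.

Request:
carry_out --moves "-30 -5 5 0 0 0 85; -70 -12 10 0 0 0 85; -110 -20 15 0 0 0 85; -150 -27 20 0 0 0 85; -190 -34 25 0 0 0 85; -230 -41 30 0 0 0 85; -270 -48 35 0 0 0 85; -300 -55 40 0 0 0 85; -317 -57 40 0 0 0 85; -317 -57 40 0 0 0 85; -317 -57 40 0 0 0 85; -317 -57 40 0 0 0 85"

```text
time: 1.3
ee_pos: [0.4669, 0.3539, 0.2086]
tcp_rot: [180.0, -0.0, 159.9]
wrist_force: [-0.2, -0.6, 0.8]
opening: 0.0848
grasp_force: 0.0
```

Run:
```python
from h import *
d=save('wrist','pics/w1.png'); print(d['ee'],d['rot'],d['mount'],d['mtx'][0],bot.get_obs()['time'])
print(proj(d,[.4675,.353,.032]))
T=load('pics/top0.npz');print(atz(T,290,155,0), atz(T,282,155,0))
```

```text
[0.46694936 0.35391486 0.20856852] [ 1.79983080e+02 -7.89543690e-03  1.59857075e+02] [[-1.09518521e-03  9.45199164e-01  3.26492483e-01  8.42056081e-02]
 [ 9.99999309e-01  1.17503137e-03 -4.73340643e-05  3.26267432e-04]
 [-4.28379027e-04  3.26492205e-01 -9.45199797e-01 -1.25562353e-01]
 [ 0.00000000e+00  0.00000000e+00  0.00000000e+00  1.00000000e+00]] [324.86324407   0.         253.67579029] 1.35
[252.55228086 170.47785065]
[0.68243046 0.09927029 0.        ] [0.68299629 0.12438311 0.        ]
```

View pics/w1.png

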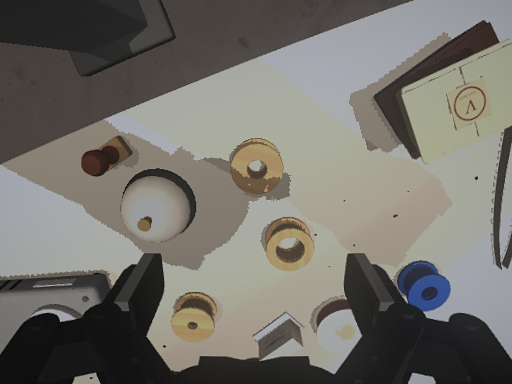

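The wrist view shows the 19 mm spool at (257,168), the 30 mm one at (290,245) and the 11 mm one at (193,325). I enlarge the target to get its centre.

Run:
```python
from h import *
s=cv2.imread('pics/w1.png');c=cv2.resize(s[130:205,215:300],None,fx=8,fy=8,interpolation=cv2.INTER_CUBIC)
for i in range(0,85,10): cv2.putText(c,str(215+i),(i*8,10),0,.4,(0,0,255));cv2.line(c,(i*8,12),(i*8,20),(0,0,255))
for i in range(0,75,10): cv2.putText(c,str(130+i),(0,i*8+4),0,.4,(0,0,255))
d=load('pics/w1.npz')
cv2.imwrite('pics/crop2.png',c)
```

```text
(no output)
```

View pics/crop2.png

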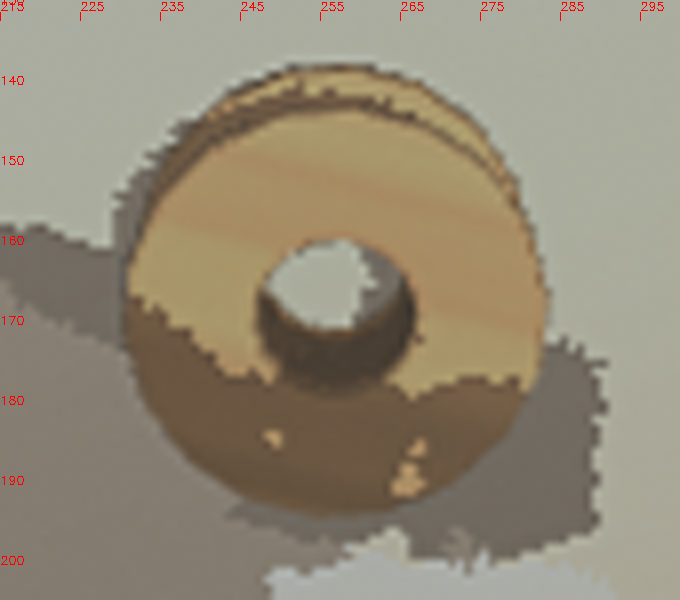

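Run:
```python
from h import *
d=load('pics/w1.npz');T=load('pics/top0.npz');S=load('pics/scene0.npz')
c=atz(d,256.6,169.0,.032); print(c, tri(ray(d,256.6,169.0),ray(T,209-.3,225)), tri(ray(d,256.6,169.0),ray(T,208.8,225),ray(S,190.7,205.5)))
M=rot(d['rot']); print('tool shift mm',M.T@(np.array([c[0],c[1],.02])-d['ee'])*1000)
```

```text
[0.46746166 0.35717097 0.032     ] (array([0.46995476, 0.35494068, 0.01845098]), [np.float64(1.4977315688607398), np.float64(1.4977315688606903)]) (array([0.46857564, 0.35519061, 0.02197648]), [np.float64(1.865233869112772), np.float64(2.060480994408693), np.float64(1.8615033039109325)])
tool shift mm [  0.61433084   3.1776863  188.56955134]
```

Request:
carry_out --moves "0 0 20 0 0 0 85; 0 2 50 0 0 0 85; 0 3 80 0 0 0 85; 0 3 105 0 0 0 85; 0 3 110 0 0 0 85; 0 3 110 0 0 0 85; 0 3 110 0 0 0 85; 0 3 110 0 0 0 85"

```text
time: 2.15
ee_pos: [0.4694, 0.3565, 0.1001]
tcp_rot: [179.9, 0.1, 159.8]
wrist_force: [0.2, -0.0, 0.1]
opening: 0.0846
grasp_force: 0.0
```

Run:
```python
from h import *
d=save('wrist','pics/w2.png'); print(d['ee'],d['rot'])
u,v=proj(d,[.4675,.356,.032]).astype(int); print(u,v)
s=cv2.imread('pics/w2.png');x0,y0=max(u-60,0),max(v-50,0);c=cv2.resize(s[y0:y0+100,x0:x0+120],None,fx=6,fy=6,interpolation=cv2.INTER_CUBIC)
for i in range(0,120,10): cv2.putText(c,str(x0+i),(i*6,10),0,.4,(0,0,255));cv2.line(c,(i*6,12),(i*6,20),(0,0,255))
for i in range(0,100,10): cv2.putText(c,str(y0+i),(0,i*6+4),0,.4,(0,0,255))
cv2.imwrite('pics/crop3.png',c)
```

```text
[0.46938761 0.35654973 0.10011275] [1.79876349e+02 7.91770576e-02 1.59801338e+02]
251 212
```

View pics/crop3.png

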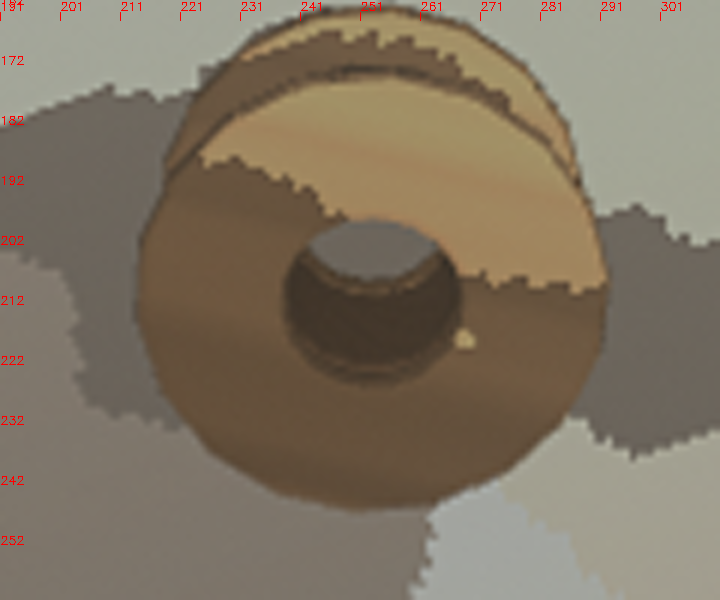

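Run:
```python
from h import *
e=load('pics/w1.npz');d=load('pics/w2.npz');p=(252.6,211.3)
print(tri(ray(d,*p),ray(e,256.6,169.0)))
c=atz(d,*p,.032); print(c)
M=rot(d['rot']); print('tool shift mm',M.T@(np.array([c[0],c[1],.02])-d['ee'])*1000)
```

```text
(array([0.46778289, 0.35698068, 0.03064675]), [np.float64(0.08148246971093909), np.float64(0.08148246971080896)])
[0.46720963 0.35710718 0.032     ]
tool shift mm [ 2.34722459 -0.40171941 80.10889876]
```

The two wrist views put the top at 30.6 mm (32 expected), so I descend and grip.

Request:
carry_out --moves "1 0 20 0 0 0 85; 2 0 45 0 0 0 85; 2 0 65 0 0 0 85; 2 0 75 0 0 0 85; 2 0 80 0 0 0 85; 2 0 80 0 0 0 85; 2 0 80 0 0 0 70; 2 0 80 0 0 0 60; 2 0 80 0 0 0 50; 2 0 80 0 0 0 45; 2 0 80 0 0 0 45; 2 0 80 0 0 0 45; 2 0 80 0 0 0 45; 2 0 80 0 0 0 45" --force 25

```text
time: 3.6
ee_pos: [0.4674, 0.3569, 0.0196]
tcp_rot: [179.9, 0.1, 159.8]
wrist_force: [-1.6, -1.4, 5.2]
opening: 0.0509
grasp_force: 25.0
```

The spool is held (opening 51 mm). I lift it and carry it to a viewing point beside the pin.

Request:
carry_out --moves "0 0 -5 0 0 0 45; 0 0 -20 0 0 0 45; 0 0 -45 0 0 0 45; 0 0 -75 0 0 0 45; 0 0 -105 0 0 0 45; -10 -8 -135 0 0 0 45; -30 -24 -150 0 0 0 45; -55 -44 -150 0 0 0 45; -85 -67 -150 0 0 0 45; -115 -90 -150 0 0 0 45; -145 -114 -150 0 0 0 45; -170 -135 -150 0 0 0 45; -185 -147 -150 0 0 0 45; -193 -153 -150 0 0 0 45; -193 -153 -150 0 0 0 45; -193 -153 -150 0 0 0 45; -193 -153 -150 0 0 0 45"

```text
time: 5.3
ee_pos: [0.5948, 0.1474, 0.1686]
tcp_rot: [180.0, -0.0, 159.9]
wrist_force: [-0.2, 0.2, -0.1]
opening: 0.0506
grasp_force: 26.1
```

Run:
```python
from h import *
o=bot.get_obs();print(o['opening'],o['grasp_force'],o['wrist_force'])
d=save('wrist','pics/w3.png'); print(d['ee'],d['rot'])
print(proj(d,[.5705,.0754,.095]),proj(d,[.5705,.0754,.05]))
```

```text
0.05060873652923153 26.118894405663013 [-0.24513511  0.18543378 -0.10835753]
[0.59476644 0.14737269 0.16857476] [ 1.79985430e+02 -1.12585353e-03  1.59855012e+02]
[140.28943328 214.01665437] [158.56753436 191.72334496]
```

View pics/w3.png

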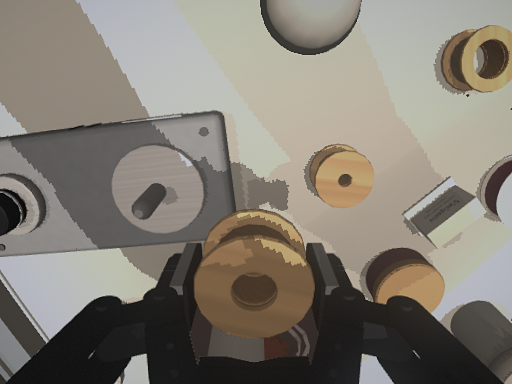

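The spool is held, its top-face hole at (254,289). The pin shows from (140,211) at the tip to (158,190) at the base, on the platter around (158,188). Next I enlarge both.

Run:
```python
from h import *
s=cv2.imread('pics/w3.png')
def crop(x0,y0,w,h,f):
    c=cv2.resize(s[y0:y0+h,x0:x0+w],None,fx=f,fy=f,interpolation=cv2.INTER_CUBIC)
    for i in range(0,w,10): cv2.putText(c,str(x0+i),(i*f,10),0,.35,(0,0,255));cv2.line(c,(i*f,12),(i*f,20),(0,0,255))
    for i in range(0,h,10): cv2.putText(c,str(y0+i),(0,i*f+4),0,.35,(0,0,255))
    return c
a=crop(108,138,66+34,100,4); b=crop(190,225,100,100,4)
b=crop(190,200,130,140,3); W=np.zeros((420,790,3),np.uint8);W[:400,:400]=a;W[:420,400:790]=b
cv2.imwrite('pics/crop4.png',W)
```

```text
(no output)
```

View pics/crop4.png

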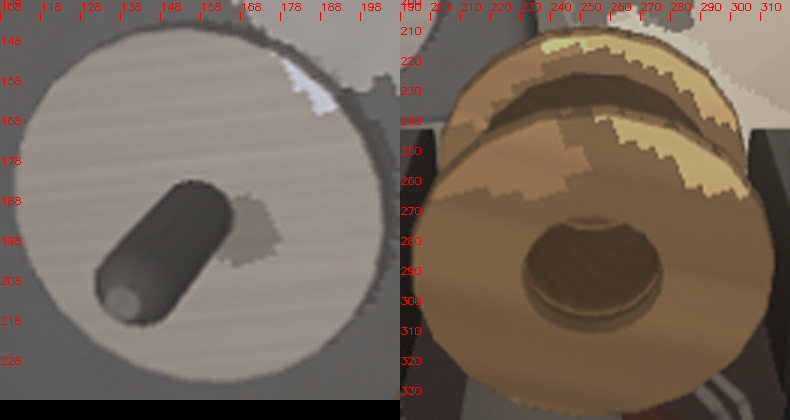

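```bash
cat > fit.py <<'E'
from h import *
from scipy.optimize import least_squares
def fit(d,ext,r,z,x0):
    a=np.linspace(0,2*np.pi,181)
    def f(x):
        P=np.array([proj(d,[x[0]+r*np.cos(t),x[1]+r*np.sin(t),z]) for t in a])
        return np.r_[P[:,0].min()-ext[0],P[:,0].max()-ext[1],P[:,1].min()-ext[2],P[:,1].max()-ext[3]]
    s=least_squares(f,x0,x_scale=.01,diff_step=1e-4); return s.x,s.fun
E
python3 - <<'E'
from fit import *
d=load('pics/w3.npz');T=load('pics/top0.npz');S=load('pics/scene0.npz')
print('tip',atz(d,137.9,213.6,.095))
print('platter',fit(d,[110.6,202.9,143.4,232.5],.038,.05,[.57,.075]))
for z in (.178,.181): 
  print('flange',fit(d,[193.6,313.9,235.4,338.4],.026,z,d['ee'][:2]))
  print('hole',fit(d,[230.7,277,272,310.4],.0095,z,d['ee'][:2]))
print(tri(ray(d,137.9,213.6),ray(T,302.5,186)),tri(ray(d,137.9,213.6),ray(S,303,223)))
E
```

```text
tip [0.56966688 0.07399884 0.095     ]
platter (array([0.56869282, 0.07439266]), array([-0.84713202,  0.81731329, -0.21793331,  0.35441441]))
flange (array([0.596417 , 0.1471022]), array([-0.66742524,  0.6672123 ,  0.76560037, -0.89682097]))
hole (array([0.59695849, 0.1469459 ]), array([ 0.95596327, -0.95611352,  0.72490139, -0.86821157]))
flange (array([0.59457693, 0.1477765 ]), array([-2.23480278,  2.23517261, -0.18946333,  0.69882109]))
hole (array([0.59489523, 0.14770113]), array([ 0.36959007, -0.3696519 ,  0.28327744, -0.34058964]))
(array([0.56867941, 0.0766272 , 0.09992052]), [np.float64(0.35307457663033587), np.float64(0.35307457663041003)]) (array([0.56881618, 0.07363511, 0.09237257]), [np.float64(1.6639631953630158), np.float64(1.6639631953630598)])
```

Request:
carry_out --moves "0 -10 0 0 0 0 45; 0 -30 0 0 0 0 45; -1 -52 0 0 0 0 45; -1 -68 0 0 0 0 45; -1 -77 0 0 0 0 45; -1 -77.5 0 0 0 0 45; -1 -77.5 20 0 0 0 45; -1 -77.5 40 0 0 0 45; -1 -77.5 50 0 0 0 45; -1 -77.5 53 0 0 0 45; -1 -77.5 56 0 0 0 45; -1 -77.5 59 0 0 0 45; -1 -77.5 62 0 0 0 45; -1 -77.5 62 0 0 0 45; -1 -77.5 62 0 0 0 45"

```text
time: 6.85
ee_pos: [0.5695, 0.0733, 0.1065]
tcp_rot: [180.0, 0.0, 159.8]
wrist_force: [-0.4, 0.2, -0.5]
opening: 0.0507
grasp_force: 26.1
```

Request:
carry_out --moves "0 0.5 2 0 0 0 45; 0 0.5 4 0 0 0 45; 0 0.5 6 0 0 0 45; 0 0.5 8 0 0 0 45; 0 0.5 10 0 0 0 45; 0 0.5 12 0 0 0 45; 0 0.5 12 0 0 0 45"

```text
time: 7.55
ee_pos: [0.5694, 0.0737, 0.0939]
tcp_rot: [-180.0, -0.0, 159.8]
wrist_force: [-0.6, 0.7, -0.9]
opening: 0.0505
grasp_force: 26.1
```

It is on the pin without resistance, so I continue down.

Request:
carry_out --moves "0 0 4 0 0 0 45; 0 0 8 0 0 0 45; 0 0 12 0 0 0 45; 0 0 15 0 0 0 45; 0 0 18 0 0 0 45; 0 0 20 0 0 0 45; 0 0 22 0 0 0 45; 0 0 23 0 0 0 45; 0 0 23.5 0 0 0 45; 0 0 23.5 0 0 0 45"

```text
time: 8.55
ee_pos: [0.5696, 0.0737, 0.0708]
tcp_rot: [-180.0, 0.0, 159.8]
wrist_force: [-0.2, -1.0, 0.0]
opening: 0.0506
grasp_force: 26.1
```

Request:
carry_out --moves "0 0 0.5 0 0 0 45; 0 0 1 0 0 0 45; 0 0 1.2 0 0 0 45; 0 0 1.2 0 0 0 53; 0 0 1.2 0 0 0 58; 0 0 1.2 0 0 0 64; 0 0 1.2 0 0 0 72; 0 0 1.2 0 0 0 80; 0 0 1.2 0 0 0 80; 0 0 1.2 0 0 0 80; 0 0 -5 0 0 0 80; 0 0 -20 0 0 0 80; 0 0 -45 0 0 0 80; 0 0 -75 0 0 0 80; 0 0 -100 0 0 0 80; 0 0 -110 0 0 0 80; 0 0 -110 0 0 0 80; 0 0 -110 0 0 0 80"

```text
time: 10.35
ee_pos: [0.5694, 0.0737, 0.18]
tcp_rot: [-180.0, -0.0, 159.8]
wrist_force: [0.3, -0.7, -0.8]
opening: 0.0799
grasp_force: 0.0
```

Run:
```python
from h import *
d=save('wrist','pics/w4.png'); o=bot.get_obs();print(d['ee'],d['rot'],o['wrist_force'],o['time'])
print(proj(d,[.569,.074,.082]),proj(d,[.535,-.0526,.076]))
```

```text
[0.56937614 0.07372203 0.1800105 ] [-1.79978225e+02 -4.01228424e-02  1.59787593e+02] [ 0.86038309  0.25092594 -0.11954718] 10.4
[253.45483845 197.87386192] [ 86.28217755 209.37490911]
```

View pics/w4.png

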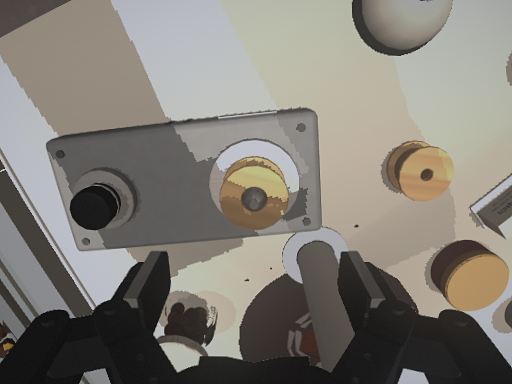

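The spool sits flat with the pin through it at (254,197), and the button top is at about (95,207). Now I locate the button.

Run:
```python
from fit import *
s=cv2.imread('pics/w4.png')
g=cv2.cvtColor(s,cv2.COLOR_BGR2GRAY)[170:245,60:135]
m=(g<45).astype(np.uint8);n,l,st,ce=cv2.connectedComponentsWithStats(m)
i=1+st[1:,4].argmax();print(st[i]+[60,170,0,0,0],ce[i]+[60,170])
d=load('pics/w4.npz');T=load('pics/top0.npz');S=load('pics/scene0.npz')
print(atz(d,94,207,.076), tri(ray(d,94,207),ray(T,345.9,197)),tri(ray(d,94,207),ray(S,341,270)))
print('spool',fit(d,[218.7,289,162.5,229.3],.026,.082,[.569,.074]))
y=np.radians(-15.6);p=np.array([.569,.074])
for a in (-14,-15,-16): t=np.radians(a);print(a,p-130e-3*np.array([-np.sin(t),np.cos(t)]))
f=6;c=cv2.resize(s[165:245,55:155],None,fx=f,fy=f,interpolation=cv2.INTER_CUBIC)
for i in range(0,100,10): cv2.putText(c,str(55+i),(i*f,10),0,.4,(0,0,255));cv2.line(c,(i*f,12),(i*f,20),(0,0,255))
for i in range(0,80,10): cv2.putText(c,str(165+i),(0,i*f+4),0,.4,(0,0,255))
cv2.imwrite('pics/crop5.png',c)
```

```text
[  70  186   48   44 1581] [ 93.26944972 207.35104364]
[ 0.53538836 -0.04569033  0.076     ] (array([ 0.53855116, -0.05538774,  0.06097949]), [np.float64(0.23339764104763414), np.float64(0.23339764104761293)]) (array([ 0.5378185 , -0.05068778,  0.06970512]), [np.float64(1.3468743403943229), np.float64(1.3468743403943433)])
spool (array([0.56852695, 0.07448435]), array([-0.25527914,  0.25520539,  0.17504591, -0.18118867]))
-14 [ 0.53755015 -0.05213844]
-15 [ 0.53535352 -0.05157036]
-16 [ 0.53316714 -0.05096402]
```

View pics/crop5.png

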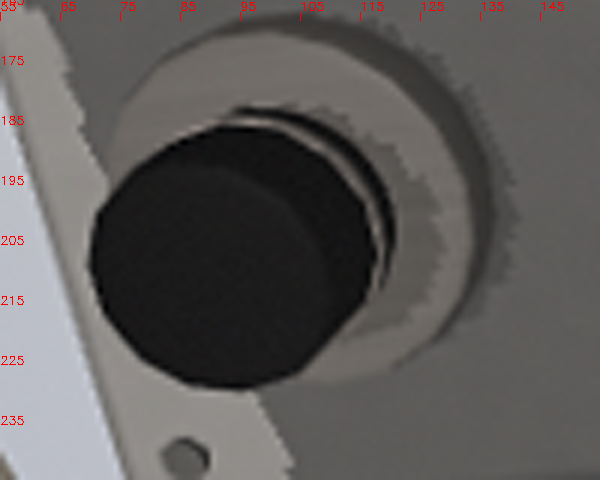

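The button's top face is centred at about (89.5,210.5), i.e. (0.5355, -0.0505), which agrees with pin + 130 mm. The spool fit at z = 82 mm has tiny residuals, so it is seated. I close the fingers and go above the button.

Request:
carry_out --moves "0 -10 0 0 0 0 60; -2 -30 0 0 0 0 40; -4 -55 0 0 0 0 20; -7 -85 0 0 0 0 0; -10 -110 0 0 0 0 0; -11 -125 0 0 0 0 0; -11 -128 0 0 0 0 0; -11 -128 20 0 0 0 0; -11 -128 45 0 0 0 0; -11 -128 65 0 0 0 0; -11 -128 75 0 0 0 0; -11 -128 78 0 0 0 0; -11 -128 78 0 0 0 0; -11 -128 78 0 0 0 0; -11 -128 78 0 0 0 0; -11 -128 78 0 0 0 0"

```text
time: 12.0
ee_pos: [0.536, -0.0502, 0.1035]
tcp_rot: [180.0, 0.1, 159.8]
wrist_force: [-0.4, 0.1, -0.6]
opening: -0.0001
grasp_force: 0.0
```

Run:
```python
from h import *
o=bot.get_obs();print(o['ee_pos'],o['wrist_force'],o['opening'])
d=load('pics/w4.npz');print(atz(d,89.2,210.2,.076))
```

```text
[ 0.53601826 -0.05021032  0.10349998] [-0.41490851  0.13567612 -0.6047843 ] -0.00011332738491672619
[ 0.53642438 -0.05071834  0.076     ]
```

Request:
carry_out --moves "0 0 3 0 0 0 0; 0 0 6 0 0 0 0; 0 0 9 0 0 0 0; 0 0 9 0 0 0 0; 0 0 9 0 0 0 0"

```text
time: 12.5
ee_pos: [0.5355, -0.0502, 0.0937]
tcp_rot: [-180.0, -0.0, 159.8]
wrist_force: [-0.6, 0.4, -0.1]
opening: -0.0001
grasp_force: 0.0
```

Request:
carry_out --moves "0 0 1 0 0 0 0; 0 0 2 0 0 0 0; 0 0 3 0 0 0 0; 0 0 3 0 0 0 0; 0 0 3 0 0 0 0"

```text
time: 13.0
ee_pos: [0.5357, -0.0502, 0.091]
tcp_rot: [180.0, 0.0, 159.8]
wrist_force: [-0.5, 0.9, 3.5]
opening: -0.0001
grasp_force: 1.4
```

Request:
carry_out --moves "0 0 1 0 0 0 0; 0 0 2 0 0 0 0; 0 0 2 0 0 0 0; 0 0 2 0 0 0 0; 0 0 2 0 0 0 0"

```text
time: 13.5
ee_pos: [0.5357, -0.0502, 0.0889]
tcp_rot: [180.0, 0.0, 159.8]
wrist_force: [-1.3, -0.5, 3.9]
opening: 0.0002
grasp_force: 1.9
```

The force matches the spring, with contact at TCP 93 mm. 4 mm more gives half-way.

Request:
carry_out --moves "0 0 1 0 0 0 0; 0 0 2 0 0 0 0; 0 0 3 0 0 0 0; 0 0 4 0 0 0 0; 0 0 4 0 0 0 0; 0 0 4 0 0 0 0; 0 0 4 0 0 0 0; 0 0 4 0 0 0 0"

```text
time: 14.3
ee_pos: [0.5357, -0.0502, 0.0849]
tcp_rot: [180.0, 0.0, 159.8]
wrist_force: [-0.6, 0.1, 5.8]
opening: 0.0004
grasp_force: 2.9
```

Run:
```python
from fit import *
f=[];z=[]
for k in range(6):
    d=save('wrist','pics/w5.png');o=bot.get_obs();f.append(o['wrist_force'][2]);z.append(o['ee_pos'][2])
print(np.mean(f),np.std(f),np.mean(z),o['time'])
d=save('scene','pics/s5.png')
w=cv2.imread('pics/w5.png');s=cv2.imread('pics/s5.png')
c=np.hstack([cv2.resize(w,(400,300)),cv2.resize(s[190:310,255:385],(400,369))[:300]])
cv2.imwrite('pics/final.png',c)
```

```text
5.629143474045292 0.6062218573690267 0.08493759162645333 14.6
```

View pics/final.png

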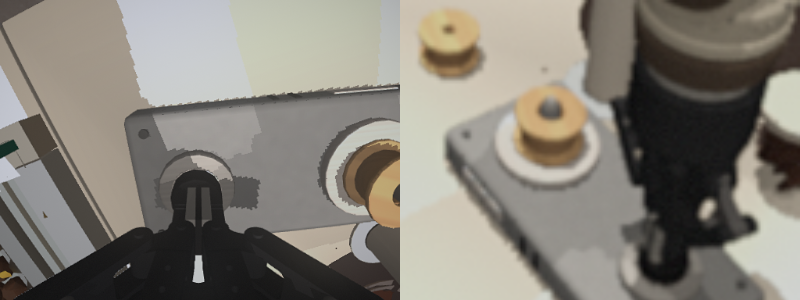

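The picture shows the spool flat on the platter with the pin through it, untouched, and the closed fingers on the button at about 8 mm and 5.7 N. I hand in now.

```bash
python3 -c "
from workcell import bot
print(bot.job_done())"
```

```text
the job is handed in; nothing more can be done
None
```

I handed the job in at about 14.6 s: spool_a (19 mm hole) sits flat on the platter and is let go, and the fingers hold the button about 8 mm down at roughly 5.7 N; the hand-in returned no verdict.

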